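# Make up two glitter-artist kits

### The arm

A 6-joint arm with a two-finger parallel gripper is mounted at the origin on the work surface. World frame = base frame: x ahead of the robot, y to its left, z up, the work surface at z = 0. Lengths are in mm, angles in rad, forces in N, time in s.
With the tool pointing down it reaches from about 350 to 975 mm from the base axis. Payload 7.1 kg.
Tool frame: the origin (TCP) lies midway between the tips of the shut fingers; the grasp point (between the pads) lies 19 mm behind it (ctrl.tcp_to_grasp is the distance from the TCP to the grasp point, in mm); z points along the fingers, y is the line along which they close (so a half turn about z gives the same grasp; the last joint's range is limited). The gripper opens to 88 mm and grips with 3 to 60 N. Pads are 20 mm wide; open, the fingers measure 115 mm over their backs; the gripper's body (75 mm by 178 mm) begins 61 mm behind the grasp point.
Start: joints at [1.171, 0.423, 1.63, -0, 1.089, -0.019], TCP at [232.257, 580.225, 222.675] pointing down, gripper open.
Joint ranges: [-3, 3], [-0.9, 2.11], [0.09, 2.58], [-1.31, 4.45], [0.11, 2.69], [-2.54, 2.54]. Speed limits (rad/s): [2.39, 2.39, 3.01, 3.14, 3.14, 3.14].

### API

Orientations are given as a rotation vector (axis times angle).
In Python, from workcell import get_obs, cams, ticket, boxes_of, ctrl gives the robot as it stands.
- The arm moves only by the shell command python3 -m creep 'ROWS' [OPENING]. ROWS is JSON, one flat list of numbers, 4 for each row, row after row: the shift along the world's x, y, z in m, then the turn about the world's z in rad. In form: [tx, ty, tz, spin, tx, ty, tz, spin, ...]. A call has 1 to 10 rows; each row is the pose to reach, as a shift and turn from the pose commanded when the call began; what a row does not reach only later rows make up. A row lasts 1/12 s, in which the tool goes at most 41.7 mm and 7.16 degrees, less where a joint would pass 70% of its speed; a pose out of reach is approached as far as the arm can. A call with a gripper value outside its range is refused whole. OPENING is the opening, from 0 (shut) to 1 (fully open), set as the call begins (- or left out, the last holds). The fingers move at their own pace and stop on an object; the grip force is fixed at half the most. Time passes only in rows, so rows that repeat a pose let the fingers close. It gives the time, the measured TCP pose, the force, the opening and the grip force at its end, in the units of the state.
- get_obs(): the state, without advancing time (a new reading comes with each control period).
- cams.get_image(name): name is "scene" or "top" or "wrist"; returns (picture, depth): 480x640x3 uint8, red, green, blue; 480x640 float32, mm along the optical axis (not along the pixel's ray), 0 where there is no reading.
- cams.get_calibration(name): a dict with "mtx" (3x3 intrinsics, pixels), "D" ([k1, k2, p1, p2, k3] as OpenCV has them; the pictures are not rectified), "R" (3x3) and "t" (3): a world point X has camera coordinates R X + t; the wrist camera has in their place "mount" (4x4, takes a point from camera to tool coordinates, whose origin is the TCP and whose axes are the flange's). Camera axes: x right, y down, z forward; pixel columns grow to the right and rows downward; lengths in mm; the calibration is good to about 2 mm. A picture is of the moment at which its call begins: read the wrist's pose just before it. get_calibration takes no time and is no camera call.
- ticket.close_job(): hands the job in; it is judged then, once.
Trained networks look in the newest picture that a camera, given by its name, has taken for a name from the list of things; names that differ only in an ending like _2 or _b are one class to them, and where a whole thing is asked for, a point or a joint stands for the part that bears it (a point fixed in the world has none). Each returns a list of dicts, best first, with "score" (0 to 1); they miss things now and then, are a little off and sometimes report something else, mostly with a low value. They report only what shows in the picture. A call takes as long as a camera call. They do not tell look-alikes from the thing itself.
- boxes_of(camera, target): "centre" ([column, row] in pixels, amid what is visible of it).
The state is a dict: "t": time; "qpos": joint angles; "qvel": joint speeds; "joint_torque": joint torques, N m; "ee_pos": TCP position; "orientation": TCP orientation; "ft_force": force on the tool from outside, world axes, zero at the start; "moment": the same for the moment, N m; "width": finger opening in mm; "grasp_force": force on a finger pad.
Only numpy, scipy, OpenCV 4.12 (cv2) and the standard library are available. Lean on these libraries where they do the work, as an engineer would, in place of code of your own. Each camera call takes 0.05 s, during which the arm holds its last target. There are 200 camera calls.

### The job

Make up the two kit trays from the loose stock standing on the blue mat: the tray with two compartments gets the slim nozzle bottle and one of the two round flat pots; the tray with three compartments gets the taller black-lidded jar, the square compact and the other round pot. Stand one thing in each compartment (whichever you like within the right tray), upright and flat on the tray's floor, let go of everything, and leave the brush, the empty dish and the stencil binder where they are.

Things in the scene. Friction and masses are not known exactly. Their poses are not given: they have to be found in the camera images.
- bottle_mid (a point): Slim round glue bottle, white plastic with a narrow black nozzle cap: body 30 mm diameter and straight up to 44 mm, then a shoulder and a 12 mm nozzle; 70 mm high in all, about 50 g. This point: its centre, 35 mm above its underside; z up along its axis, yaw arbitrary.
- jar_mid (a point): Taller round jar: white body 40 mm diameter to 34 mm height, black lid 44 mm diameter over the top 16 mm; 50 mm high in all, about 80 g. This point: its centre, 25 mm above its underside; z up along its axis, yaw arbitrary.
- pot_a_mid (a point): Round flat pot with screw lid, white plastic body and bare aluminium lid, 50 mm diameter, 26 mm high, about 50 g; stands upright. One of two identical pots, interchangeable. This point: its centre, 13 mm above its underside; z up along its axis, yaw arbitrary.
- pot_b_mid (a point): Round flat pot with screw lid, white plastic body and bare aluminium lid, 50 mm diameter, 26 mm high, about 50 g; stands upright. The other of the two identical pots, interchangeable. This point: its centre, 13 mm above its underside; z up along its axis, yaw arbitrary.
- compact_mid (a point): Square powder compact, white below and grey plastic lid above, 46 x 46 mm and 26 mm high, small steel catch (under 3 mm proud, look only) on its -x side, about 70 g. This point: its centre, 13 mm above its underside; x and y square to its sides, z up.
- tray_two: Kit tray with two square compartments in a row along its own y, black floor and aluminium rims, fixed to the table. Outside 84 mm (x) by 164 mm (y), 14 mm high; floor 4 mm thick; walls and divider 4 mm thick, 10 mm above the floor; each compartment 76 x 76 mm inside, centres at y = -40 and +40 mm, x = 0. Origin: centre of its underside, on the table; z up.
- tray_three: Kit tray with three square compartments in a row along its own y, otherwise like the other tray and also fixed. Outside 84 mm (x) by 244 mm (y), 14 mm high; floor 4 mm thick; walls and dividers 4 mm thick, 10 mm above the floor; each compartment 76 x 76 mm inside, centres at y = -80, 0 and +80 mm, x = 0. Origin: centre of its underside, on the table; z up.
- brush: Bystander: loose make-up brush lying along its own x, black handle towards -x, steel ferrule, dark head 30 mm wide at +x; 140 mm long, 20 mm high. Origin: on the table under its middle. Leave alone.
- dish: Bystander: loose empty open round dish of clear (whitish) plastic, 72 mm diameter, 16 mm high, away from the mat, beyond the trays. Origin: centre of its underside. Leave alone.
- binder: Bystander: black stencil binder lying flat, 220 (x) x 160 (y) x 24 mm, at the left of the work, stencils on its white page. Origin: centre of its underside. Leave alone (the open case of pots farther left is scenery).
Things that resemble listed ones, but are neither listed nor needed, are in the scene too. Leave any turquoise look-alike of the part that bears compact_mid alone.

How it is judged (in metres and radians):
At the end, for the whole second after the job is handed in: Bottle and one round pot in the two-compartment tray; jar, compact and the other pot in the three-compartment tray; one thing in each compartment, wholly inside its walls and standing on the tray's floor (height within 4 mm, tilt under 0.12 rad), released and at rest (below 0.02 m/s) (x of bottle_mid in the frame of tray_two between -0.026 and 0.026 m and z of bottle_mid in the frame of tray_two between 0.035 and 0.043 m and x of jar_mid in the frame of tray_three between -0.02 and 0.02 m and z of jar_mid in the frame of tray_three between 0.025 and 0.033 m and x of compact_mid in the frame of tray_three between -0.018 and 0.018 m and z of compact_mid in the frame of tray_three between 0.013 and 0.021 m and ((x of pot_a_mid in the frame of tray_two between -0.016 and 0.016 m and z of pot_a_mid in the frame of tray_two between 0.013 and 0.021 m and x of pot_b_mid in the frame of tray_three between -0.016 and 0.016 m and z of pot_b_mid in the frame of tray_three between 0.013 and 0.021 m and (y of bottle_mid in the frame of tray_two between -0.066 and -0.014 m or y of pot_a_mid in the frame of tray_two between -0.056 and -0.024 m) and (y of bottle_mid in the frame of tray_two between 0.014 and 0.066 m or y of pot_a_mid in the frame of tray_two between 0.024 and 0.056 m) and (y of jar_mid in the frame of tray_three between -0.1 and -0.06 m or y of compact_mid in the frame of tray_three between -0.098 and -0.062 m or y of pot_b_mid in the frame of tray_three between -0.096 and -0.064 m) and (y of jar_mid in the frame of tray_three between -0.02 and 0.02 m or y of compact_mid in the frame of tray_three between -0.018 and 0.018 m or y of pot_b_mid in the frame of tray_three between -0.016 and 0.016 m) and (y of jar_mid in the frame of tray_three between 0.06 and 0.1 m or y of compact_mid in the frame of tray_three between 0.062 and 0.098 m or y of pot_b_mid in the frame of tray_three between 0.064 and 0.096 m)) or (x of pot_b_mid in the frame of tray_two between -0.016 and 0.016 m and z of pot_b_mid in the frame of tray_two between 0.013 and 0.021 m and x of pot_a_mid in the frame of tray_three between -0.016 and 0.016 m and z of pot_a_mid in the frame of tray_three between 0.013 and 0.021 m and (y of bottle_mid in the frame of tray_two between -0.066 and -0.014 m or y of pot_b_mid in the frame of tray_two between -0.056 and -0.024 m) and (y of bottle_mid in the frame of tray_two between 0.014 and 0.066 m or y of pot_b_mid in the frame of tray_two between 0.024 and 0.056 m) and (y of jar_mid in the frame of tray_three between -0.1 and -0.06 m or y of compact_mid in the frame of tray_three between -0.098 and -0.062 m or y of pot_a_mid in the frame of tray_three between -0.096 and -0.064 m) and (y of jar_mid in the frame of tray_three between -0.02 and 0.02 m or y of compact_mid in the frame of tray_three between -0.018 and 0.018 m or y of pot_a_mid in the frame of tray_three between -0.016 and 0.016 m) and (y of jar_mid in the frame of tray_three between 0.06 and 0.1 m or y of compact_mid in the frame of tray_three between 0.062 and 0.098 m or y of pot_a_mid in the frame of tray_three between 0.064 and 0.096 m))) and angle between each of pot_a_mid, pot_b_mid, jar_mid, bottle_mid, compact_mid's own z axis and vertical below 0.12 rad and linear speed of each of pot_a, pot_b, jar, bottle, compact below 0.02 m/s); the robot touches nothing.
It fails at once if the brush is pushed away (more than 15 mm) (distance of brush from where it was at the start of the episode above 0.015 m).
It fails at once if the dish is pushed away (more than 15 mm) (distance of dish from where it was at the start of the episode above 0.015 m).
It fails at once if the binder is pushed away (more than 15 mm) (distance of binder from where it was at the start of the episode above 0.015 m).
It also fails if it takes over 120 s, if anything falls off the work surface, if the arm or the gripper's body presses on something with over 40 N, if the wrist force passes 120 N, or if a joint passes its speed limit or range.

## Working session

There is one attempt and no reset: what is moved stays moved. The work goes in short steps, Python scripts to look and compute and a shell command to move; the robot and the scene stay as the last step left them, time stands still between calls to the robot, and variables do not carry over. Pictures are saved under pics/ and viewed, at most 14 in all, crops included, and the job is handed in when it is done.

```bash
mkdir -p pics; ls
python3 - <<'E'
from workcell import *
import cv2,numpy as np
o=get_obs();print({k:np.round(v,3) for k,v in o.items()})
for n in("scene","top"):
    p,d=cams.get_image(n);cv2.imwrite(f"pics/{n}0.png",p[...,::-1]);np.save(f"{n}_d.npy",d)
    c=cams.get_calibration(n);print(n,c)
    for k in("bottle_mid","jar_mid","pot_a_mid","compact_mid","tray_two","tray_three","brush","dish","binder"):
        print(k,[(np.round(b["centre"]),round(b["score"],2)) for b in boxes_of(n,k)][:4])
E
```

```text
pics
{'t': np.float64(0.0), 'qpos': array([ 1.171,  0.424,  1.631,  0.   ,  1.089, -0.019]), 'qvel': array([-0.001, -0.   ,  0.001, -0.001, -0.003, -0.001]), 'joint_torque': array([-0.0000e+00, -5.4462e+01, -2.7367e+01,  6.4000e-02,  2.3000e-02,
       -0.0000e+00]), 'ee_pos': array([232.062, 579.729, 221.877]), 'orientation': array([-5.950e-01, -3.084e+00,  2.000e-03]), 'ft_force': array([-0.063, -0.87 , -0.259]), 'moment': array([ 0.025, -0.01 , -0.045]), 'grasp_force': np.float64(0.0), 'width': np.float64(87.925)}
scene {'mtx': array([[535.73121175,   0.        , 321.81498337],
       [  0.        , 535.73121175, 232.51729854],
       [  0.        ,   0.        ,   1.        ]]), 'D': array([-0.09049114,  0.        ,  0.        ,  0.        ,  0.        ]), 'R': array([[-0.54810197,  0.83631005,  0.01302804],
       [ 0.58261315,  0.39291693, -0.71146202],
       [-0.60012177, -0.38236343, -0.70260378]]), 't': array([ 305.82979603, -302.47960637, 1601.0420421 ])}
bottle_mid [(array([295., 178.]), 0.78)]
jar_mid [(array([413., 234.]), 0.87), (array([345., 214.]), 0.31)]
pot_a_mid [
[... 565 characters left out ...]
0.        ,  0.        ]), 'R': array([[-0.00183652, -0.99977044, -0.02134681],
       [-0.98649668,  0.00530731, -0.16369521],
       [ 0.16377093,  0.02075793, -0.98627998]]), 't': array([  33.91883371,  573.55597671, 1319.85868376])}
bottle_mid [(array([390., 295.]), 0.49)]
jar_mid [(array([242., 286.]), 0.85)]
pot_a_mid [(array([320., 284.]), 0.73)]
compact_mid [(array([443., 298.]), 0.81), (array([460., 340.]), 0.55), (array([320., 286.]), 0.42)]
tray_two [(array([256., 222.]), 0.86), (array([113., 244.]), 0.6), (array([513., 264.]), 0.46)]
tray_three [(array([516., 264.]), 0.17)]
brush [(array([514., 263.]), 0.74)]
dish [(array([512., 268.]), 0.26)]
binder [(array([118., 243.]), 0.57)]
```

View pics/top0.png

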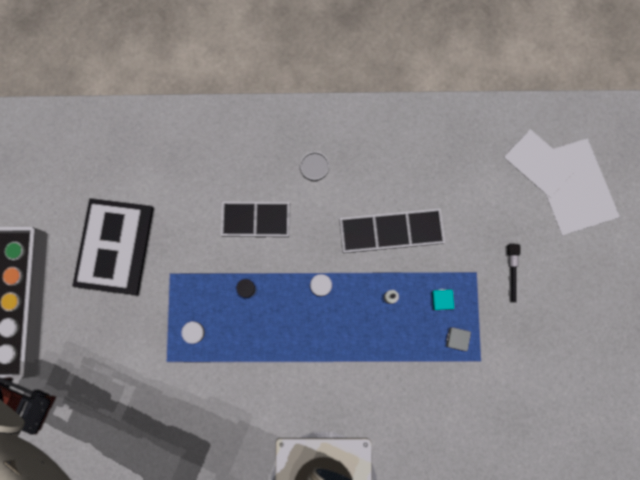

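View pics/scene0.png

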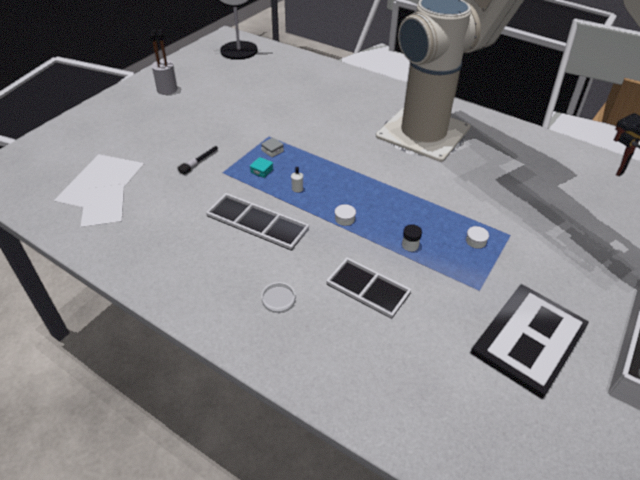

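Top view: black-lidded jar (246,288), pots (321,285) and (192,332), bottle (392,297), trays (256,220) and (392,230). There are two candidates for the compact. The turquoise one at (443,300) is the look-alike, and the grey one at (459,339) matches the grey lid in the description. I'll confirm this in a crop and measure.

```bash
cat > h.py <<'E'
from workcell import *
import cv2,numpy as np
from scipy.spatial.transform import Rotation as Rn
def ext(n):
    c=cams.get_calibration(n)
    if "mount" in c:
        o=get_obs();T=np.eye(4);T[:3,:3]=Rn.from_rotvec(o["orientation"]).as_matrix();T[:3,3]=o["ee_pos"]
        M=np.linalg.inv(T@np.array(c["mount"]));return c,M[:3,:3],M[:3,3]
    return c,np.array(c["R"]),np.array(c["t"])
def rays(E,px):
    c,R,t=E
    u=cv2.undistortPoints(np.array(px,float).reshape(-1,1,2),c["mtx"],c["D"]).reshape(-1,2)
    return np.c_[u,np.ones(len(u))]
def at_z(E,px,z):
    _,R,t=E;d=rays(E,px)@R;o=-R.T@t
    return o+d*((z-o[2])/d[:,2])[:,None]
def cloud(E,d):
    _,R,t=E;h,w=d.shape
    px=np.stack(np.meshgrid(np.arange(w),np.arange(h)),-1).reshape(-1,2)
    P=(rays(E,px)*d.reshape(-1,1)-t)@R
    P[d.ravel()<=0]=np.nan
    return P.reshape(h,w,3)
E
python3 - <<'E'
from h import *
p=cv2.imread("pics/top0.png");d=np.load("top_d.npy");E=ext("top");P=cloud(E,d)
for n,(u,v),H in(("jar",(246,288),50),("potA",(321,285),26),("potB",(192,332),26),("bottle",(392,297),44),("compact",(459,339),26),("turq",(443,300),26)):
    w=P[v-20:v+21,u-20:u+21].reshape(-1,3);w=w[w[:,2]>H*.65]
    m=(cv2.minAreaRect(w[:,:2].astype(np.float32)))
    print(n,len(w),np.round(m[0]),np.round(m[1]),round(m[2],1),"ztop",np.round(np.percentile(w[:,2],[50,95])), "mid",np.round(at_z(E,[(u,v)],H)[0]))
g=cv2.cvtColor(p,cv2.COLOR_BGR2GRAY)
for n,(u,v),(hw,hh) in(("two",(256,220),(42,24)),("three",(392,230),(60,30))):
    a=g[v-hh:v+hh,u-hw:u+hw];m=((a<70)*255).astype(np.uint8)
    cs,_=cv2.findContours(m,cv2.RETR_EXTERNAL,cv2.CHAIN_APPROX_NONE)
    for c in cs:
        if cv2.contourArea(c)>200:
            q=cv2.boxPoints(cv2.minAreaRect(c))+[u-hw,v-hh]
            W=at_z(E,q,4)[:,:2];r=cv2.minAreaRect(W.astype(np.float32));print(n,np.round(r[0],1),np.round(r[1]),round(r[2],1))
for n,(u,v) in(("table",(340,400)),("mat",(290,320)),("brush",(513,275)),("dish",(314,167))): print(n,np.round(P[v,u]))
cv2.imwrite("pics/crop1.png",cv2.resize(p[255:365,160:490],None,fx=2.4,fy=2.4,interpolation=cv2.INTER_CUBIC))
E
```

```text
jar 289 [451. 178.] [42. 42.] 2.6 ztop [50. 55.] mid [451. 175.  50.]
potA 348 [460.   4.] [48. 49.] 70.5 ztop [26. 30.] mid [459.   2.  26.]
potB 349 [350. 303.] [47. 49.] 81.3 ztop [26. 31.] mid [350. 303.  26.]
bottle 137 [ 432. -160.] [28. 29.] 0.4 ztop [48. 72.] mid [ 429. -162.   44.]
compact 416 [ 333. -315.] [49. 46.] 78.2 ztop [26. 30.] mid [ 333. -316.   26.]
turq 401 [ 426. -284.] [47. 47.] 1.5 ztop [26. 30.] mid [ 423. -283.   26.]
two [622.3 122.9] [70. 69.] 0.3
two [624.1 202.5] [71. 70.] 87.5
three [586.1 -90.6] [70. 71.] 5.8
three [ 593.3 -170.7] [72. 70.] 5.0
three [ 600.5 -250.8] [70. 73.] 5.5
table [193. -41.  -5.]
mat [378.  75.   5.]
brush [ 481. -451.   19.]
dish [753.  17.   3.]
```

View pics/crop1.png

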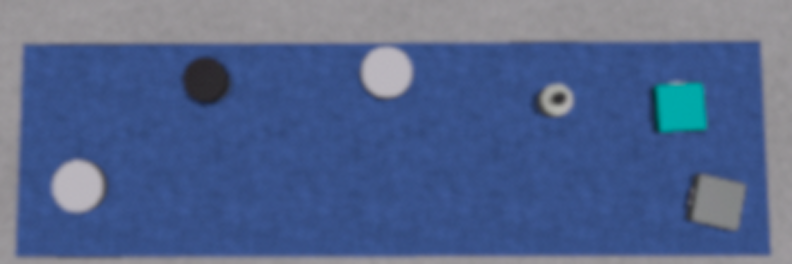

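The crop shows the grey square compact at crop (718,202), with its catch on the left, i.e. the +y side. The turquoise piece at (680,107) stays where it is. All sizes, heights and reach agree with the descriptions. First I move above the near-left pot at (350,303), then check from the wrist camera.

```bash
python3 -m creep '[0.012,-0.028,-0.007,-0.121,0.024,-0.055,-0.014,-0.242,0.035,-0.083,-0.021,-0.363,0.047,-0.111,-0.028,-0.484,0.059,-0.138,-0.036,-0.606,0.071,-0.166,-0.043,-0.727,0.083,-0.194,-0.05,-0.848,0.094,-0.222,-0.058,-0.969,0.106,-0.249,-0.065,-1.09,0.118,-0.277,-0.073,-1.211]' 1
python3 -m creep '[0,0,0,0,0,0,0,0,0,0,0,0]'
python3 - <<'E'
from h import *
E=ext("wrist");p,d=cams.get_image("wrist");cv2.imwrite("pics/w1.png",p[...,::-1]);P=cloud(E,d)
o=get_obs();print(o["ee_pos"],o["orientation"],o["qpos"])
w=P.reshape(-1,3);s=w[(w[:,2]>20)&(w[:,2]<35)&(np.hypot(w[:,0]-350,w[:,1]-303)<60)];print(len(s),cv2.minAreaRect(s[:,:2].astype(np.float32)),np.median(s,0))
s=w[(np.hypot(w[:,0]-350,w[:,1]-303)<90)&(w[:,2]<12)];print("mat",np.nanmedian(s[:,2]))
E
```

```text
t: 1.83
ee_pos: [350.8, 302.2, 149.7]
orientation: [2.251, 2.192, 0.002]
ft_force: [-0.4, 0.1, -0.1]
width: 87.7
grasp_force: 0.0
t: 2.08
ee_pos: [350.7, 303.7, 150.0]
orientation: [-2.244, -2.199, -0.002]
ft_force: [-0.0, 0.7, -0.1]
width: 88.0
grasp_force: 0.0
[350.52862587 304.16810132 150.09791335] [-2.24286034e+00 -2.19969454e+00 -1.91451372e-03] [6.88934369e-01 2.99438173e-01 2.03293285e+00 2.60596414e-04
 8.08014586e-01 7.08186686e-01]
2545 ((348.4630126953125, 304.9493103027344), (49.03425979614258, 47.78970718383789), 83.17667388916016) [348.2842318  305.94943712  25.74142022]
mat 0.4428140098459345
```

View pics/w1.png

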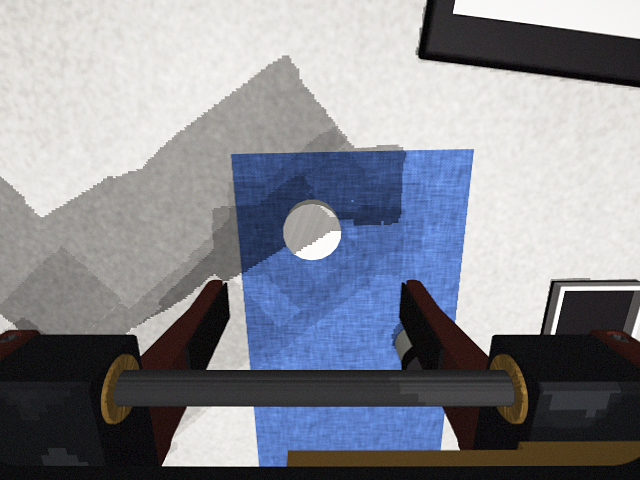

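The wrist view shows the pot at pixel (312,230) between the fingers, and it measures (348.5,305), within 2 mm of the top camera's figure. I descend and grip.

```bash
python3 -m creep '[0,0,-0.035,0,-0.001,0.001,-0.07,0,-0.001,0.001,-0.105,0,-0.001,0.001,-0.125,0,-0.001,0.001,-0.136,0,-0.001,0.001,-0.136,0,-0.001,0.001,-0.136,0]' 1
python3 -m creep '[0,0,0,0,0,0,0,0,0,0,0,0,0,0,0,0,0,0,0,0,0,0,0,0]' 0
```

```text
t: 2.72
ee_pos: [349.2, 305.0, 13.9]
orientation: [-2.243, -2.2, 0.0]
ft_force: [-0.7, -0.2, 0.3]
width: 87.9
grasp_force: 0.0
t: 3.22
ee_pos: [349.5, 304.4, 14.1]
orientation: [2.245, 2.198, 0.001]
ft_force: [-0.7, -0.2, 0.7]
width: 51.1
grasp_force: 0.7
```

```bash
python3 -m creep '[0,0,0,0,0,0,0,0,0,0,0,0,0,0,0.02,0,0,0,0.05,0,0,0,0.08,0,0,0,0.08,0]'
python3 -m creep '[0.03,-0.011,0,0,0.065,-0.024,0,0,0.1,-0.037,0,0,0.135,-0.05,0,0,0.17,-0.063,0,0,0.205,-0.076,0,0,0.24,-0.089,0,0,0.265,-0.098,0,0,0.275,-0.102,0,0,0.275,-0.102,0,0]'
```

```text
t: 3.8
ee_pos: [351.4, 306.0, 97.7]
orientation: [2.244, 2.198, 0.011]
ft_force: [0.2, 0.3, -0.8]
width: 49.0
grasp_force: 30.0
t: 4.63
ee_pos: [625.8, 201.0, 92.6]
orientation: [2.247, 2.195, 0.0]
ft_force: [-1.5, -0.0, -0.3]
width: 49.0
grasp_force: 30.0
```

```bash
python3 -m creep '[0,0,-0.03,0,0,0,-0.055,0,0,0,-0.068,0,0,0,-0.075,0,0,0,-0.075,0,0,0,-0.075,0]'
```

```text
t: 5.13
ee_pos: [623.3, 202.8, 18.6]
orientation: [-2.243, -2.199, 0.001]
ft_force: [0.4, 0.7, 0.0]
width: 49.4
grasp_force: 30.0
```

```bash
python3 -m creep '[0,0,-0.001,0,0,0,-0.001,0,0,0,-0.001,0,0,0,-0.001,0,0,0,0.03,0,0,0,0.07,0,0,0,0.1,0,0,0,0.1,0]' 0.8
python3 - <<'E'
from h import *
E=ext("wrist");p,d=cams.get_image("wrist");cv2.imwrite("pics/w2.png",p[...,::-1]);P=cloud(E,d)
o=get_obs();print(o["ee_pos"])
w=P.reshape(-1,3);s=w[(w[:,2]>22)&(w[:,2]<40)&(np.hypot(w[:,0]-624,w[:,1]-202)<45)];print(len(s),cv2.minAreaRect(s[:,:2].astype(np.float32)),np.median(s,0),np.ptp(s[:,2]))
E
```

```text
t: 5.8
ee_pos: [628.4, 203.4, 125.7]
orientation: [2.241, 2.194, 0.015]
ft_force: [1.2, 0.6, -0.2]
width: 70.2
grasp_force: 0.0
[626.92509078 202.98939642 122.90031745]
3082 ((623.766845703125, 203.4407958984375), (49.21576690673828, 48.327327728271484), 67.2451171875) [623.74506582 204.6248582   29.73975174] 9.736387561903452
```

View pics/w2.png

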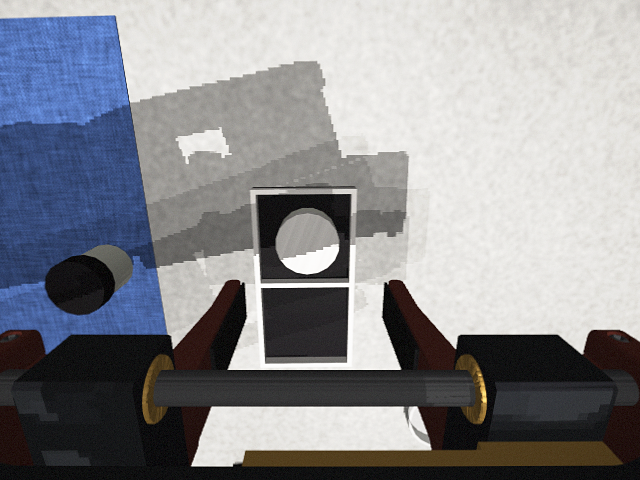

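The pot is centred in its compartment (pixel (307,242)) with its lid at z = 30 mm, as it should be. Next is the bottle.

```bash
python3 -m creep '[-0.015,-0.03,0.01,0,-0.034,-0.064,0.015,0,-0.053,-0.1,0.02,0,-0.072,-0.136,0.02,0,-0.091,-0.172,0.02,0,-0.11,-0.208,0.02,0,-0.129,-0.244,0.02,0,-0.148,-0.28,0.02,0,-0.167,-0.314,0.02,0,-0.18,-0.34,0.02,0]'
python3 -m creep '[-0.009,-0.016,0,0,-0.013,-0.022,0,0,-0.013,-0.022,0,0,-0.013,-0.022,0,0,-0.013,-0.022,0,0]'
python3 - <<'E'
from h import *
E=ext("wrist");p,d=cams.get_image("wrist");P=cloud(E,d)
o=get_obs();print(o["ee_pos"])
w=P.reshape(-1,3);w=w[np.hypot(w[:,0]-432,w[:,1]+160)<40]
for a,b in((25,46),(60,75)):
    s=w[(w[:,2]>a)&(w[:,2]<b)];print(len(s),cv2.minAreaRect(s[:,:2].astype(np.float32)),np.median(s,0))
E
```

```text
t: 6.68
ee_pos: [441.5, -139.4, 137.8]
orientation: [-2.244, -2.196, 0.002]
ft_force: [0.4, -0.1, -0.2]
width: 70.2
grasp_force: 0.0
t: 7.1
ee_pos: [431.7, -158.9, 138.4]
orientation: [-2.244, -2.199, -0.0]
ft_force: [-0.4, 0.0, 1.1]
width: 70.2
grasp_force: 0.0
[ 431.78226106 -158.85482703  138.49813124]
509 ((429.4290466308594, -159.78115844726562), (28.55770492553711, 28.87580108642578), 86.89920043945312) [ 430.06832446 -150.37880777   43.97705944]
264 ((429.3713684082031, -160.06387329101562), (11.406455039978027, 11.32982349395752), 36.363365173339844) [ 429.314943   -158.8653701    69.43245548]
```

```bash
python3 -m creep '[-0.001,0,-0.03,0,-0.002,0,-0.065,0,-0.002,0,-0.095,0,-0.002,0,-0.115,0,-0.002,0,-0.124,0,-0.002,0,-0.124,0,-0.002,0,-0.124,0]'
python3 -m creep '[0,0,0,0,0,0,0,0,0,0,0,0,0,0,0,0,0,0,0,0,0,0,0,0,0,0,0,0,0,0,0,0,0,0,0,0]' 0
```

```text
t: 7.73
ee_pos: [429.6, -159.3, 14.8]
orientation: [-2.243, -2.199, 0.0]
ft_force: [0.0, 0.5, -0.2]
width: 70.2
grasp_force: 0.0
t: 8.48
ee_pos: [429.5, -159.9, 14.9]
orientation: [2.244, 2.198, 0.0]
ft_force: [-1.0, 0.6, 6.1]
width: 29.5
grasp_force: 30.0
```

```bash
python3 -m creep '[0,0,0.025,0,0,0,0.06,0,0,0,0.085,0,0.012,0.018,0.09,0,0.032,0.047,0.09,0,0.054,0.079,0.09,0,0.076,0.111,0.09,0,0.098,0.144,0.09,0,0.12,0.176,0.09,0,0.142,0.208,0.09,0]'
python3 -m creep '[0.02,0.03,0,0,0.038,0.055,0,0,0.048,0.07,0,0,0.051,0.075,0,0,0.051,0.075,0,0,0.051,0.075,0,0,0.051,0.075,0,0]'
```

```text
t: 9.32
ee_pos: [571.7, 50.1, 104.4]
orientation: [-2.244, -2.198, 0.001]
ft_force: [0.6, 0.0, -0.1]
width: 29.6
grasp_force: 30.0
t: 9.9
ee_pos: [621.1, 122.0, 104.3]
orientation: [-2.245, -2.196, 0.002]
ft_force: [-0.0, 0.1, -0.2]
width: 29.7
grasp_force: 30.0
```

```bash
python3 -m creep '[0.001,0,-0.03,0,0.001,0,-0.06,0,0.001,0,-0.078,0,0.001,0,-0.085,0,0.001,0,-0.085,0,0.001,0,-0.086,0,0.001,0,-0.086,0]'
python3 -m creep '[0,0,0,0,0,0,0,0,0,0,0,0,0,0,0.01,0,0,0,0.04,0,0,0,0.08,0,0,0,0.11,0,0,0,0.11,0,0,0,0.11,0]' 0.65
python3 - <<'E'
from h import *
E=ext("wrist");p,d=cams.get_image("wrist");P=cloud(E,d);cv2.imwrite("pics/w3.png",p[...,::-1])
o=get_obs();print(o["ee_pos"])
w=P.reshape(-1,3);w=w[np.hypot(w[:,0]-622,w[:,1]-123)<38]
for a,b in((25,50),(64,80)):
    s=w[(w[:,2]>a)&(w[:,2]<b)];print(len(s),cv2.minAreaRect(s[:,:2].astype(np.float32)),np.median(s,0))
E
```

```text
t: 10.48
ee_pos: [623.2, 122.4, 19.1]
orientation: [2.246, 2.197, 0.0]
ft_force: [-0.4, -1.6, -1.2]
width: 29.2
grasp_force: 30.0
t: 11.23
ee_pos: [624.8, 123.6, 131.6]
orientation: [2.242, 2.196, 0.007]
ft_force: [-0.0, 0.1, 0.4]
width: 57.2
grasp_force: 0.0
[623.42960285 123.32598457 129.67813894]
577 ((622.8675537109375, 122.55717468261719), (28.603925704956055, 28.989683151245117), 87.77767944335938) [622.97587911 132.67807491  47.57906192]
293 ((622.7667236328125, 122.15718841552734), (11.699201583862305, 11.115234375), 89.85169982910156) [622.76849694 123.53203212  73.46794044]
```

The bottle stands upright: its nozzle and shoulder are concentric at (622.8,122.4), top at z 73.5. Next is the jar.

```bash
python3 -m creep '[-0.02,0.006,0,0,-0.055,0.017,0,0,-0.09,0.028,0,0,-0.125,0.039,0,0,-0.155,0.048,0,0,-0.17,0.053,0,0,-0.172,0.053,0,0,-0.172,0.053,0,0,-0.172,0.053,0,0]' 0.8
python3 - <<'E'
from h import *
E=ext("wrist");p,d=cams.get_image("wrist");P=cloud(E,d)
o=get_obs();print(o["ee_pos"])
w=P.reshape(-1,3);w=w[np.hypot(w[:,0]-451,w[:,1]-177)<45]
for a,b in((44,60),):
    s=w[(w[:,2]>a)&(w[:,2]<b)];print(len(s),cv2.minAreaRect(s[:,:2].astype(np.float32)),np.median(s,0))
E
```

```text
t: 12.03
ee_pos: [452.0, 176.2, 128.3]
orientation: [2.244, 2.198, -0.0]
ft_force: [0.9, 0.2, 0.4]
width: 70.0
grasp_force: 0.0
[452.3934817  176.10140414 128.35986657]
2694 ((450.4322814941406, 179.22659301757812), (42.86338806152344, 42.4154052734375), 71.80016326904297) [450.31855405 180.29974094  49.74236332]
```

```bash
python3 -m creep '[-0.001,0.002,-0.03,0,-0.001,0.002,-0.06,0,-0.001,0.002,-0.085,0,-0.001,0.002,-0.098,0,-0.001,0.002,-0.102,0,-0.001,0.002,-0.102,0,-0.001,0.002,-0.102,0]'
python3 -m creep '[0,0,0,0,0,0,0,0,0,0,0,0,0,0,0,0,0,0,0,0,0,0,0,0,0,0,0,0,0,0,0,0]' 0
```

```text
t: 12.67
ee_pos: [451.2, 178.1, 26.8]
orientation: [2.245, 2.197, 0.001]
ft_force: [-0.5, 0.2, 0.8]
width: 70.3
grasp_force: 0.0
t: 13.33
ee_pos: [450.7, 178.4, 27.3]
orientation: [2.244, 2.198, 0.001]
ft_force: [0.3, -0.3, 7.5]
width: 43.6
grasp_force: 30.0
```

```bash
python3 -m creep '[0,0,0.02,0,0,0,0.055,0,0,0,0.085,0,0.006,-0.014,0.09,0.02,0.018,-0.044,0.09,0.06,0.032,-0.079,0.09,0.11,0.046,-0.114,0.09,0.11,0.06,-0.149,0.09,0.11,0.074,-0.184,0.09,0.11,0.088,-0.219,0.09,0.11]'
python3 -m creep '[0.014,-0.035,0,0,0.028,-0.07,0,0,0.042,-0.102,0,0,0.051,-0.122,0,0,0.0545,-0.13,0,0,0.0545,-0.13,0,0,0.0545,-0.13,0,0]'
```

```text
t: 14.17
ee_pos: [538.4, -42.5, 116.7]
orientation: [-2.12, -2.318, 0.0]
ft_force: [0.9, 0.7, -1.1]
width: 43.5
grasp_force: 30.0
t: 14.75
ee_pos: [591.9, -170.0, 116.2]
orientation: [-2.12, -2.316, 0.001]
ft_force: [-0.2, 0.9, -0.5]
width: 43.0
grasp_force: 30.0
```

```bash
python3 -m creep '[0,0,-0.03,0,0,0,-0.06,0,0,0,-0.078,0,0,0,-0.085,0,0,0,-0.086,0,0,0,-0.086,0,0,0,-0.086,0]'
```

```text
t: 15.33
ee_pos: [592.6, -169.5, 31.1]
orientation: [-2.119, -2.319, -0.0]
ft_force: [-0.9, 0.3, 0.4]
width: 43.5
grasp_force: 30.0
```

```bash
python3 -m creep '[0,0,0,0,0,0,0,0,0,0,0,0,0,0,0.01,0,0,0,0.04,0,0,0,0.08,0,0,0,0.1,0,0,0,0.1,0,0,0,0.1,0]' 0.75
python3 - <<'E'
from h import *
E=ext("wrist");p,d=cams.get_image("wrist");P=cloud(E,d);cv2.imwrite("pics/w4.png",p[...,::-1])
o=get_obs();print(o["ee_pos"])
w=P.reshape(-1,3);w=w[np.hypot(w[:,0]-593,w[:,1]+171)<45]
s=w[(w[:,2]>44)];print(len(s),cv2.minAreaRect(s[:,:2].astype(np.float32)),np.median(s,0))
E
```

```text
t: 16.08
ee_pos: [593.7, -171.1, 132.8]
orientation: [2.118, 2.315, 0.002]
ft_force: [-0.6, -0.0, -0.8]
width: 65.6
grasp_force: 0.0
[ 592.63863329 -170.80585059  131.16108277]
41205 ((592.5330200195312, -165.41322326660156), (87.38552856445312, 49.36927032470703), 4.511498928070068) [ 591.70865014 -150.3279753   229.51607118]
```

View pics/w4.png

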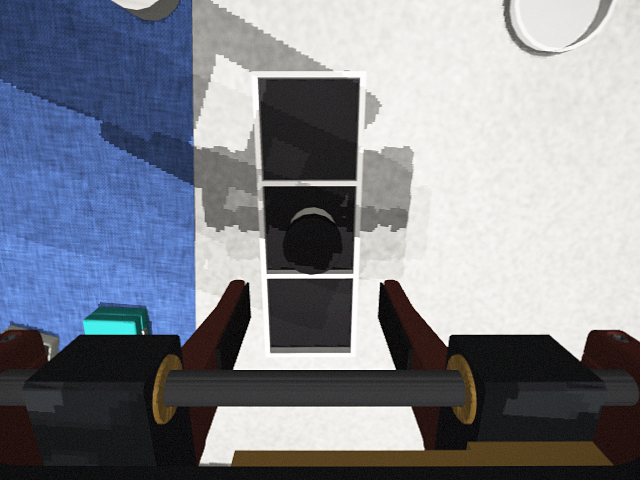

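The jar stands upright in the middle compartment at pixel (312,238). Next I move above the grey compact.

```bash
python3 -m creep '[-0.02,-0.011,0,0,-0.054,-0.03,0,-0.05,-0.088,-0.049,0,-0.1,-0.122,-0.068,0,-0.16,-0.156,-0.087,0,-0.22,-0.19,-0.106,0,-0.26,-0.224,-0.124,0,-0.25,-0.248,-0.137,0,-0.26,-0.258,-0.143,0,-0.26,-0.26,-0.144,0,-0.26]' 0.75
python3 -m creep '[0,0,0,0,0,0,0,0]'
python3 - <<'E'
from h import *
E=ext("wrist");p,d=cams.get_image("wrist");P=cloud(E,d);cv2.imwrite("pics/w5.png",p[...,::-1])
o=get_obs();print(o["ee_pos"],o["orientation"],o["qpos"])
m=np.linalg.norm(P[...,:2]-[333,-315],axis=-1)<42
hs=cv2.cvtColor(p,cv2.COLOR_RGB2HSV)
s=P[m&(P[...,2]>22)&(P[...,2]<35)&(hs[...,1]<90)];r=cv2.minAreaRect(s[:,:2].astype(np.float32));print(len(s),r)
E
```

```text
t: 16.97
ee_pos: [330.5, -314.9, 129.7]
orientation: [-2.404, -2.019, 0.001]
ft_force: [0.0, -0.2, 0.0]
width: 65.9
grasp_force: 0.0
t: 17.13
ee_pos: [333.5, -314.5, 130.3]
orientation: [-2.402, -2.024, -0.0]
ft_force: [0.5, -0.2, -0.3]
width: 65.5
grasp_force: 0.0
[ 333.78730768 -314.37165131  130.40389587] [-2.40178172e+00 -2.02479704e+00 -2.60328623e-04] [-7.81531240e-01  3.27958970e-01  2.05570776e+00  2.65693818e-04
  7.58108752e-01 -6.11806409e-01]
3087 ((331.818359375, -315.7200927734375), (46.43836212158203, 45.234825134277344), 76.64990234375)
```

View pics/w5.png

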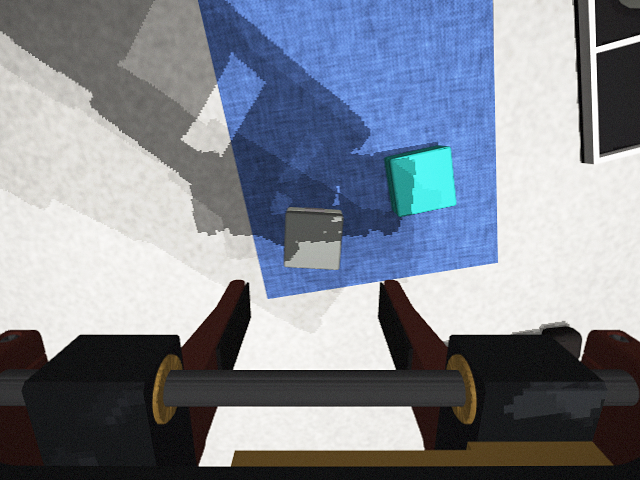

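The grey compact is at pixel (313,240) and the turquoise one is clear at (422,180). I turn by -0.06 rad, then descend and grip across the sides without the catch.

```bash
python3 -m creep '[-0.001,-0.001,-0.03,-0.06,-0.0015,-0.001,-0.065,-0.06,-0.0015,-0.001,-0.095,-0.06,-0.0015,-0.001,-0.112,-0.06,-0.0015,-0.001,-0.1165,-0.06,-0.0015,-0.001,-0.1165,-0.06,-0.0015,-0.001,-0.1165,-0.06]'
python3 -m creep '[0,0,0,0,0,0,0,0,0,0,0,0,0,0,0,0,0,0,0,0,0,0,0,0,0,0,0,0]' 0
```

```text
t: 17.77
ee_pos: [332.1, -315.7, 14.5]
orientation: [2.461, 1.952, 0.0]
ft_force: [-0.2, -1.0, -0.4]
width: 65.9
grasp_force: 0.0
t: 18.35
ee_pos: [331.8, -316.3, 15.1]
orientation: [2.461, 1.949, 0.0]
ft_force: [-0.2, 0.1, 8.2]
width: 45.6
grasp_force: 30.0
```

```bash
python3 -m creep '[0,0,0.02,0,0,0,0.055,0,0,0,0.085,0,0.014,0.003,0.09,0.05,0.044,0.01,0.09,0.12,0.08,0.019,0.09,0.2,0.118,0.028,0.09,0.28,0.156,0.037,0.09,0.32,0.194,0.046,0.09,0.32,0.225,0.054,0.09,0.32]'
python3 -m creep '[0.025,0.006,0,0,0.039,0.01,0,0,0.0435,0.0115,0,0,0.0435,0.0115,0,0,0.0435,0.0115,0,0,0.0435,0.0115,-0.03,0,0.0435,0.0115,-0.06,0,0.0435,0.0115,-0.08,0,0.0435,0.0115,-0.08,0,0.0435,0.0115,-0.08,0]'
```

```text
t: 19.18
ee_pos: [558.8, -261.0, 104.6]
orientation: [2.119, 2.318, 0.001]
ft_force: [-0.3, 0.4, -1.1]
width: 45.6
grasp_force: 30.0
t: 20.02
ee_pos: [598.0, -250.5, 23.7]
orientation: [-2.12, -2.315, 0.002]
ft_force: [0.7, -1.3, -0.4]
width: 45.6
grasp_force: 30.0
```

```bash
python3 -m creep '[0,0,-0.003,0,0,0,-0.0055,0,0,0,-0.0055,0,0,0,-0.0055,0]'
python3 -m creep '[0,0,0,0,0,0,0,0,0,0,0,0,0,0,0.01,0,0,0,0.04,0,0,0,0.08,0,0,0,0.11,0,0,0,0.11,0,0,0,0.11,0]' 0.75
python3 - <<'E'
from h import *
E=ext("wrist");p,d=cams.get_image("wrist");P=cloud(E,d)
o=get_obs();print(o["ee_pos"])
m=np.linalg.norm(P[...,:2]-[600,-251],axis=-1)<42
s=P[m&(P[...,2]>22)&(P[...,2]<45)];r=cv2.minAreaRect(s[:,:2].astype(np.float32));print(len(s),r,np.median(s,0))
E
```

```text
t: 20.35
ee_pos: [600.1, -250.5, 19.6]
orientation: [2.12, 2.317, 0.001]
ft_force: [-0.3, 0.9, -1.1]
width: 45.9
grasp_force: 30.0
t: 21.1
ee_pos: [601.2, -250.9, 131.6]
orientation: [2.117, 2.315, 0.002]
ft_force: [-0.4, 0.1, -0.2]
width: 65.7
grasp_force: 0.0
[ 599.91804602 -250.31192472  129.63962452]
3223 ((599.7133178710938, -249.7585906982422), (45.211856842041016, 46.16900634765625), 5.144000053405762) [ 599.70438605 -248.3135833    29.66971194]
```

The compact is seated with its lid at z 29.7 and square to the tray. The last item is the second pot at (459,4).

```bash
python3 -m creep '[-0.01,0.018,0,0,-0.028,0.05,0,0,-0.047,0.084,0,0,-0.066,0.118,0,0,-0.085,0.152,0,0,-0.104,0.186,0,0,-0.122,0.219,0,0,-0.135,0.243,0,0,-0.141,0.254,0,0,-0.141,0.254,0,0]' 0.85
python3 -m creep '[0,0,0,0,0,0,0,0]'
python3 - <<'E'
from h import *
E=ext("wrist");p,d=cams.get_image("wrist");P=cloud(E,d)
o=get_obs();print(o["ee_pos"])
m=np.linalg.norm(P[...,:2]-[459,4],axis=-1)<42
s=P[m&(P[...,2]>20)&(P[...,2]<45)];r=cv2.minAreaRect(s[:,:2].astype(np.float32));print(len(s),r,np.median(s,0))
E
```

```text
t: 21.98
ee_pos: [456.4, 5.3, 127.6]
orientation: [-2.115, -2.319, 0.004]
ft_force: [-0.7, -0.2, -1.1]
width: 74.7
grasp_force: 0.0
t: 22.15
ee_pos: [459.6, 3.0, 128.4]
orientation: [2.121, 2.318, -0.0]
ft_force: [0.4, -0.1, -0.4]
width: 74.6
grasp_force: 0.0
[459.65977319   2.76914886 128.4849672 ]
2925 ((458.71966552734375, 3.5749740600585938), (48.50415802001953, 48.740455627441406), 50.27560806274414) [458.43895459   4.52743433  25.68222149]
```

```bash
python3 -m creep '[-0.001,0,-0.03,0,-0.001,0,-0.065,0,-0.001,0,-0.095,0,-0.001,0,-0.11,0,-0.001,0,-0.1145,0,-0.001,0,-0.1145,0,-0.001,0,-0.1145,0]'
python3 -m creep '[0,0,0,0,0,0,0,0,0,0,0,0,0,0,0,0,0,0,0,0,0,0,0,0,0,0,0,0]' 0
```

```text
t: 22.78
ee_pos: [458.5, 3.1, 14.5]
orientation: [2.121, 2.317, 0.0]
ft_force: [0.6, -0.9, -0.6]
width: 74.5
grasp_force: 0.0
t: 23.37
ee_pos: [458.3, 3.7, 14.9]
orientation: [2.12, 2.317, 0.001]
ft_force: [0.4, -0.7, 7.6]
width: 49.2
grasp_force: 30.0
```

```bash
python3 -m creep '[0,0,0.02,0,0,0,0.05,0,0.01,-0.007,0.065,0,0.037,-0.027,0.07,0,0.068,-0.05,0.07,0,0.098,-0.072,0.07,0,0.12,-0.088,0.07,0,0.128,-0.094,0.07,0,0.128,-0.094,0.07,0,0.128,-0.094,0.07,0]'
python3 -m creep '[0,0,0,0,0,0,-0.025,0,0,0,-0.05,0,0,0,-0.062,0,0,0,-0.065,0,0,0,-0.0655,0,0,0,-0.0655,0]'
```

```text
t: 24.2
ee_pos: [584.4, -89.9, 83.6]
orientation: [-2.12, -2.316, 0.002]
ft_force: [-0.2, 0.1, -0.8]
width: 49.5
grasp_force: 30.0
t: 24.78
ee_pos: [585.9, -90.0, 19.2]
orientation: [2.12, 2.318, 0.0]
ft_force: [-0.2, -1.2, -1.0]
width: 48.9
grasp_force: 30.0
```

```bash
python3 -m creep '[0,0,0,0,0,0,0,0,0,0,0,0,0,0,0.01,0,0,0,0.04,0,0,0,0.08,0,0,0,0.12,0,0,0,0.15,0,0,0,0.15,0]' 0.75
python3 -m creep '[-0.02,0.02,0,0,-0.04,0.05,0,0,-0.065,0.08,0,0,-0.09,0.11,0,0,-0.115,0.14,0,0,-0.14,0.17,0,0,-0.16,0.2,0,0,-0.18,0.23,0,0,-0.19,0.25,0,0,-0.19,0.25,0,0]'
python3 -m creep '[-0.02,0.02,0,0,-0.04,0.05,0,0,-0.05,0.08,0,0,-0.05,0.11,0,0,-0.05,0.13,0,0,-0.05,0.14,0,0,-0.05,0.14,0,0,-0.05,0.14,0,0]'
python3 - <<'E'
from h import *
E=ext("top");p,d=cams.get_image("top");P=cloud(E,d);o=get_obs();print(o["t"],o["ee_pos"])
for n,c,lo in(("bottle",(622.5,122.9),30),("pot2",(624,202.5),22),("pot3",(586.1,-90.6),22),("jar",(593.3,-170.7),42),("compact",(600.5,-250.8),22)):
    m=np.linalg.norm(P[...,:2]-c,axis=-1)<38
    s=P[m&(P[...,2]>lo)];r=cv2.minAreaRect(s[:,:2].astype(np.float32));print(n,len(s),np.round(r[0],1),np.round(r[1]),"off",np.round(np.array(r[0])-c,1),"z",round(np.median(s[:,2]),1))
cv2.imwrite("pics/end.png",cv2.resize(p[120:380,60:560,::-1],None,fx=1.6,fy=1.6,interpolation=cv2.INTER_CUBIC))
E
```

```text
t: 25.53
ee_pos: [589.8, -91.0, 176.5]
orientation: [2.114, 2.311, 0.01]
ft_force: [2.1, -0.1, 0.3]
width: 65.5
grasp_force: 0.0
t: 26.37
ee_pos: [393.6, 162.0, 168.9]
orientation: [-2.116, -2.321, -0.0]
ft_force: [-0.2, -0.5, 0.4]
width: 65.9
grasp_force: 0.0
t: 27.03
ee_pos: [345.7, 299.0, 168.5]
orientation: [2.12, 2.319, -0.001]
ft_force: [0.6, -0.8, 0.1]
width: 65.7
grasp_force: 0.0
27.0833 [345.56035051 298.46993871 168.39547364]
bottle 135 [623.5 121.3] [28. 29.] off [ 1.  -1.6] z 51.6
pot2 336 [625.  202.8] [49. 48.] off [1.  0.3] z 29.8
pot3 343 [587.2 -89.8] [48. 48.] off [1.1 0.8] z 29.9
jar 281 [ 593.1 -168.7] [43. 42.] off [-0.2  2. ] z 53.7
compact 383 [ 601.1 -249.1] [47. 49.] off [0.6 1.7] z 29.6
```

View pics/end.png

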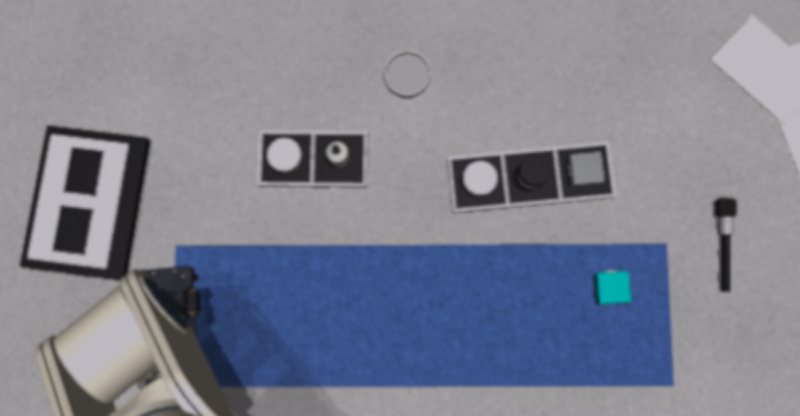

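All five items are centred in their compartments at the right heights. The pots show at (284,155) and (480,178), the bottle at (338,152), the jar at (530,175) and the compact at (586,168). The binder, dish, brush and turquoise piece have not moved.

```bash
python3 -c "
from workcell import ticket
print(ticket.close_job())"
```

```text
the job is handed in; nothing more can be done
None
```

Both kit trays are made up and the job is handed in at about 27 s: all five items measured upright and within about 2 mm of their compartment centres, with the brush, dish, binder and turquoise look-alike left alone.

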